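# Clamp the sanding block with the zigzag gate lever

## Task

Clamp the sanding block in the bench clamp so that small parts can be rubbed on it. First lay the block flat in the open clamp, lengthwise between the fixed fence and the rubber pad, centred on the bed, and let go of it; only then work the ball-headed lever leg by leg through the zigzag gate, pushing it across each row and along each side in turn, until it stands in the dead end of the last row, so that the jaw holds the block against the fence. Leave the things standing around in their places.

Things in the scene. Friction and masses are not known exactly. Their poses are not given: they have to be found in the camera images.
- sanding_block: loose cork block wrapped in brown-red sandpaper, 55 x 95 x 32 mm (x, y, z of its own axes: y is its length), 0.1 to 0.2 kg; origin at the centre of its underside (reads 1.5 mm below the surface it lies on), z up
- clamp_bed: fixed bench clamp: grey bed plate 92 x 306 x 12 mm on the table; place and yaw (up to 0.32 rad) vary. Origin on the table, on the bed's long centre line; x across the bed, away from the robot (-46 to 46 mm); y along it to the robot's left (-160 to 146 mm). Fence at the left end, gate at the right, the jaw between them closes along +y; gap fence to pad 146 mm when open
- gate: steel gate plate over the bed's right end, on four posts, axes and plan origin as clamp_bed: x -45 to 45, y -153 to -58 mm, underside (its origin's height) 75, top 81 mm above the table. Zigzag slot 15 mm wide: three rows along x at y = -133.5 (first), -105.5, -77.5 mm (third); first and second joined only at their far ends (x = +15 mm), second and third only at the near ends (x = -15 mm)
- gate_end (a point): the end notch: far end (away from the robot) of the gate's third row, on the gate's top (81 mm above the table), where the stem finally stands. Way of the lever: first row to its far end, along +y to the second row, across to its near end (robot's side), along +y to the third row, across to its far end. There the jaw cannot spring back
- fence: fixed steel fence across the bed, 70 x 16 x 25 mm; origin at the centre of its underside on the bed's top (12 mm above the table), 132 mm to the +y side of the clamp_bed origin; the block bears on its -y face, 8 mm from its centre
- jaw_pad: black rubber pad on the sliding steel jaw, 66 x 8 mm, top 37 mm above the table; origin at its centre in plan, on the bed's top; its +y face, 4 mm from the origin, presses the block. It gives on springs by up to 9 mm: 1.2 N at first touch, 0.3 N more per mm; pressed in about 5 mm when the block is held and the lever is in the third row
- pocket (a point): point on the bed's top (12 mm above the table), on the bed's centre line, where the middle of the block's underside lies once it is held against the fence (76.5 mm to the +y side of the clamp_bed origin)
- knob (a point): centre of the black ball, 32 mm across, on the lever's round steel stem (10 mm thick), 105 mm from the lever's pivot, which rides on the jaw slide on the bed's centre line, 34 mm above the table; the ball's centre thus stands 132 to 139 mm above the table. It can be pushed from any side and is not sprung
- jaw_slide (a joint): travel of the jaw and lever along the clamp_bed's +y (m): about 0 in the first row (as at the start, jaw open), 0.028 in the second, 0.056 in the third; slot play 2.5 mm either way. Needs about 5 N to move, up to 9 N once the pad presses, and stays where it is left
- gate_lever (a joint): lean of the lever across the bed (rad): 0 upright, positive with the ball away from the robot (clamp_bed +x), negative towards the robot; -0.33 in the middle of the near side leg, +0.33 in the far one; slot ends just beyond. Needs about 1 N at the ball, stays where it is left. Starts anywhere from upright to fully towards the robot, in the first row
- wood_foot: bystander: turned wooden disc 60 x 60 x 18 mm, origin at the centre of its underside
- wax_tin: bystander: round white tin 69 x 69 x 26 mm, origin at the centre of its underside
- steel_beaker: bystander: plain steel beaker 50 x 50 x 77 mm, origin at the centre of its underside
- glue_cap: bystander: ribbed white cap 18 x 18 x 22 mm, origin at the centre of its underside

How it is judged (in metres and radians):
On the way, in this order (a step that is already met when the one before it is completed fails the run):
1. the block lies flat on the bed between fence and pad, let go, with the lever still in the first row (z of sanding_block in the frame of pocket between -0.006 and 0.004 m and x of sanding_block in the frame of pocket between -0.02 and 0.02 m and y of sanding_block in the frame of pocket between -0.06 and 0.006 m and angle between sanding_block's own z axis and vertical below 0.06 rad and angle between the y axis of sanding_block and the y axis of clamp_bed, either way round below 0.35 rad and contact force between the fingers and sanding_block below 0.1 N and value of joint jaw_slide below 0.008 m), for 0.2 s.
2. the lever is at the near end (robot's side) of the second row (value of joint jaw_slide between 0.023 and 0.033 m and value of joint gate_lever below -0.2 rad), for 0.05 s.
At the end, for the whole second after the job is handed in: Lever at the far end of the third row (lean over 0.18 rad, jaw travel over 51 mm); block flat on the bed at rest, pressed by pad and fence (over 0.8 and 0.5 N), within 20 mm of the bed's centre line, 6 mm of its clamped place along the bed, and square within 0.1 rad (value of joint jaw_slide above 0.051 m and value of joint gate_lever above 0.18 rad and z of sanding_block in the frame of pocket between -0.006 and 0.004 m and x of sanding_block in the frame of pocket between -0.02 and 0.02 m and y of sanding_block in the frame of pocket between -0.006 and 0.006 m and angle between sanding_block's own z axis and vertical below 0.06 rad and angle between the y axis of sanding_block and the y axis of clamp_bed, either way round below 0.1 rad and contact force between jaw_pad and sanding_block above 0.8 N and contact force between fence and sanding_block above 0.5 N and linear speed of sanding_block below 0.01 m/s); the robot touches nothing.
It fails at once if a thing standing around is shifted by more than 30 mm (distance of any of wood_foot, wax_tin, steel_beaker, glue_cap from where it was at the start of the episode above 0.03 m).
It also fails if it takes over 64 s, if anything falls off the work surface, if the arm or the gripper's body presses on something with over 40 N, if the wrist force passes 120 N, or if a joint passes its speed limit or range.

## Robot

A 6-joint arm with a two-finger parallel gripper is mounted at the origin on a cart in front of the work surface, level with it; the furniture and walls round the work are solid. World frame = base frame: x ahead of the robot, y to its left, z up, the work surface at z = 0. Lengths are in m, angles in degrees, forces in N, time in s.
With the tool pointing down it reaches from about 0.275 to 0.75 m from the base axis. Payload 10.2 kg.
Tool frame: the origin (TCP) lies at the very end of the fingers, on their centre line; the grasp point (between the pads) lies 19 mm behind it (env.grasp_offset is the distance from the TCP to the grasp point, in m); z points along the fingers, y is the line along which they close (so a half turn about z gives the same grasp; the last joint's range is limited). The gripper opens to 85 mm and grips with 20 to 120 N. Pads are 22 mm wide; open, the fingers measure 114 mm over their backs; the gripper's body (76 mm by 85 mm) begins 54 mm behind the grasp point. The pads swing forward as they close: fully open they stand 13 mm farther back than shut.
Start: joints at [64.206, 17.928, 85.812, -0, 76.261, -12.8], TCP at [0.118, 0.512, 0.194] pointing down, gripper open.
Joint ranges: [-168.41, 168.41], [-55.51, 124.54], [10.69, 146.95], [-70.63, 250.63], [1, 178], [-165.06, 165.06]. Speed limits (degrees/s): [136.94, 136.94, 172.46, 180, 180, 180].

## Interface

Orientations are given as [roll, pitch, yaw] about the fixed x, y, z axes, in that order (R = Rz(yaw) Ry(pitch) Rx(roll)).
In Python, from plant import state, cams, env gives the robot as it stands.
- The arm moves only by the tool apply_moves, never from a script. Its arguments are lists of equal length, an entry for each row: "gripper": the opening, from 0 (shut) to 1 (fully open); "offset": the shift along the tool's x, y, z in cm, a list of three; "spin": the turn about the tool's z in rad. In form: {"gripper": [gripper, ...], "offset": [[tx, ty, tz], ...], "spin": [spin, ...]}. A call has 1 to 12 rows; each row shifts and turns the commanded pose from where the row before left it, along the tool's axes as they then stand; what a row does not reach is not made up. A row lasts 1/12 s, in which the tool goes at most 41.7 mm and 7.16 degrees, less where a joint would pass 70% of its speed; a pose out of reach is approached as far as the arm can. A call with a gripper value outside its range is refused whole. The fingers move at their own pace and stop on an object; "squeeze" is the grip in N (left out, the last holds). Time passes only in rows, so rows that do not move let the fingers close. It gives the time, the measured TCP pose, the force, the opening and the grip force at its end, in the units of the state.
- state(): the state, without advancing time (a new reading comes with each control period).
- cams.camera(name): name is "scene" or "top"; returns a dict with "pixels" (480x640x3 uint8, red, green, blue), "depth" (480x640 float32, m along the optical axis (not along the pixel's ray), 0 where there is no reading), "fx", "fy", "cx", "cy" (pixels), "dist" ([k1, k2, p1, p2, k3] as OpenCV has them; the pictures are not rectified), "R" (3x3) and "t" (3): a world point X has camera coordinates R X + t. Camera axes: x right, y down, z forward; pixel columns grow to the right and rows downward; lengths in m; the calibration is good to about 2 mm. A picture is of the moment at which its call begins.
- env.sign_off(): hands the job in; it is judged then, once.
The state is a dict: "time_s": time; "q": joint angles; "qd": joint speeds; "joint_torque": joint torques, N m; "tcp_pos": TCP position; "tool_rot": TCP orientation; "wrist_force": force on the tool from outside, world axes, zero at the start; "moment": the same for the moment, N m; "gripper_width": finger opening in m; "gripper_force": force on a finger pad.
Only numpy, scipy, OpenCV 4.12 (cv2) and the standard library are available. Lean on these libraries where they do the work, as an engineer would, in place of code of your own. Each camera call takes 0.05 s, during which the arm holds its last target. There are 200 camera calls.

## Working session

There is one attempt and no reset: what is moved stays moved. The work goes in short steps, Python scripts to look and compute and a tool call to move; the robot and the scene stay as the last step left them, time stands still between calls to the robot, and variables do not carry over. Pictures are saved under pics/ and viewed, at most 10 in all, crops included, and the job is handed in when it is done.

Besides the shell and the picture viewer there is one more tool, called after "Request:" as name(argument=value, ...) on one line, values as JSON. apply_moves: Moves the arm, as the interface text tells. Its arguments: {"type":"object","properties":{"gripper":{"type":"array"},"offset":{"type":"array"},"spin":{"type":"array"},"squeeze":{"type":"number"}},"required":["gripper","offset","spin"]}

```bash
mkdir -p pics
python3 - <<'E'
from plant import state,cams,env
import cv2,numpy as np,pickle
s=state();print(s)
d={n:cams.camera(n) for n in("scene","top")}
pickle.dump(d,open('c0.pkl','wb'))
for n in d:
    cv2.imwrite(f'pics/{n}0.png',d[n]['pixels'][:,:,::-1]);c=d[n];print(n,c['fx'],c['fy'],c['cx'],c['cy'],c['dist'],c['R'],c['t'],-np.array(c['R']).T@c['t'])
E
```

```text
{'time_s': 0.0, 'q': array([ 6.42046894e+01,  1.79597049e+01,  8.58536403e+01, -6.79784990e-04,
        7.62597910e+01, -1.28027258e+01]), 'qd': array([-0.03249844,  0.01099419, -0.03411458,  0.06607794, -0.04076543,
       -0.02410864]), 'joint_torque': array([-3.21025636e-04, -4.12264252e+01, -2.59747714e+01, -1.81271807e-04,
        4.10185719e-03, -1.44993589e-05]), 'tcp_pos': array([0.11794131, 0.51127614, 0.1935352 ]), 'tool_rot': array([-1.79928536e+02, -1.55628791e-02,  1.67007567e+02]), 'wrist_force': array([ 0.13686952,  0.33671691, -0.2407142 ]), 'moment': array([ 0.03139096,  0.02080112, -0.0358896 ]), 'gripper_force': 0.0, 'gripper_width': 0.0850622614305783}
scene 499.35489884545575 499.35489884545575 322.7990125757164 238.81907900253492 [-0.07751488  0.          0.          0.          0.        ] [[ 0.8482931  -0.52939701 -0.01173099]
 [-0.40983136 -0.6423531  -0.64762702]
 [ 0.33531638  0.55418526 -0.7618672 ]] [-0.58624477  0.24811708  1.07325028] [ 0.23911516 -0.74575694  0.97148428]
top 486.7277732108616 486.7277732108616 318.7472505939619 247.36487546338097 [-0.02471707  0.          0.          0.          0.        ] [[ 2.44288785e-02 -9.99699809e-01  1.87660253e-03]
 [-9.92991040e-01 -2.44819912e-02 -1.15626235e-01]
 [ 1.15637468e-01  9.61169744e-04 -9.93291021e-01]] [-0.17329502  0.6171102   1.17556691] [ 0.48107872 -0.15926483  1.23935939]
```

View pics/top0.png

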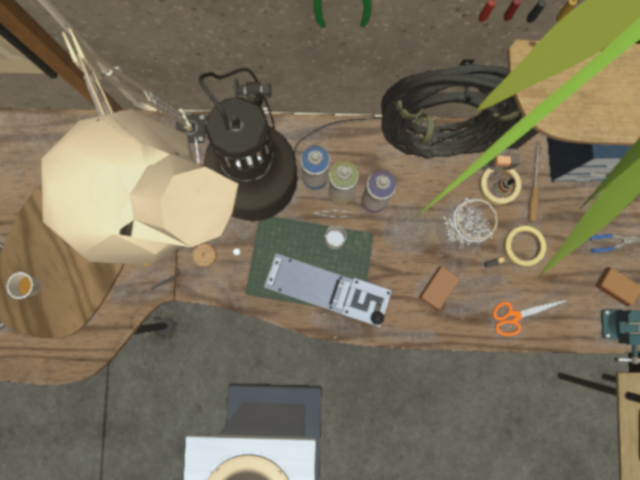

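View pics/scene0.png

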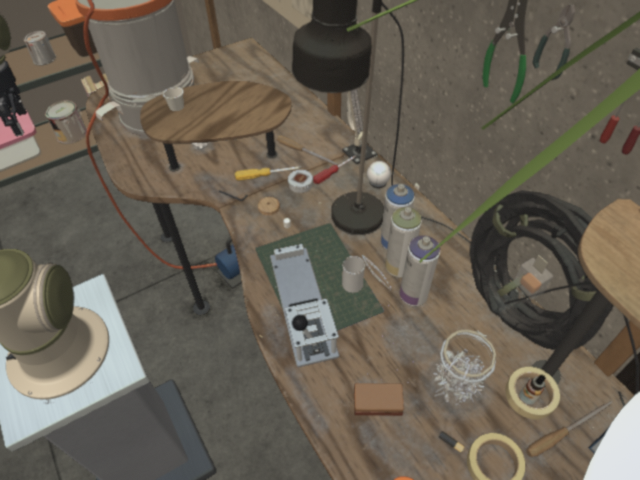

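The top view shows the clamp with its fence at about (275,270), its gate at (365,300) and the black ball at (378,317). The block is at (440,288). The tin is at (335,238), the wood foot at (203,254) and the cap at (236,252). The scene view agrees, with the beaker at (353,274), the ball at (300,323) and the block at (380,398).

```bash
cat > h.py <<'E'
import numpy as np,cv2
def cloud(c):
    v,u=np.mgrid[:480,:640]
    K=np.array([[c['fx'],0,c['cx']],[0,c['fy'],c['cy']],[0,0,1]])
    p=cv2.undistortPoints(np.stack([u.ravel(),v.ravel()],1).astype(np.float64)[:,None],K,np.array(c['dist']))[:,0].reshape(480,640,2)
    R=np.array(c['R']);t=np.array(c['t']);D=c['depth']
    X=np.dstack([p[...,0]*D,p[...,1]*D,D])
    W=(X-t)@R
    rays=np.dstack([p,np.ones((480,640))])@R   # world directions
    return W,rays,-R.T@t
def plane(rays,o,z,m):
    r=rays[m];return o+r*((z-o[2])/r[:,2:])
def proj(c,X):
    K=np.array([[c['fx'],0,c['cx']],[0,c['fy'],c['cy']],[0,0,1]])
    return cv2.projectPoints(np.array(X,float).reshape(-1,1,3),cv2.Rodrigues(np.array(c['R']))[0],np.array(c['t']),K,np.array(c['dist']))[0][:,0]
def rect(P):
    r=cv2.minAreaRect((P[:,:2]*1000).astype(np.float32));b=cv2.boxPoints(r)
    i=np.argmax([np.linalg.norm(b[k]-b[k-1]) for k in range(4)]);e=b[i]-b[i-1]
    a=np.degrees(np.arctan2(e[1],e[0]))%180
    return np.round(r[0],1),np.round(r[1],1),round(a,1)
def big(m):
    n,l,s,_=cv2.connectedComponentsWithStats(m.astype(np.uint8));return l==1+np.argmax(s[1:,4])
E
python3 - <<'E'
import pickle,cv2,numpy as np
from h import *
d=pickle.load(open('c0.pkl','rb'))
for n in d:
    c=d[n];W,r,o=cloud(c);rgb=c['pixels'].astype(int)
    hsv=cv2.cvtColor(c['pixels'],cv2.COLOR_RGB2HSV);ok=c['depth']>0
    x,y,z=W[...,0],W[...,1],W[...,2]
    print(n,'valid',ok.mean())
    px={'top':[(440,288),(335,238),(203,254),(236,252),(378,317),(320,285),(365,300),(275,270)],'scene':[(380,398),(353,274),(268,204),(286,222),(300,323),(297,275),(315,318),(290,252)]}[n]
    for u,v in px: print((u,v),W[v,u].round(3),hsv[v,u])
    reg=ok&(x>.25)&(x<.6)
    b=reg&(z>.022)&(z<.045)&(y<-.2)&(y>-.65)&(hsv[...,1]>90)
    b=big(b);print('block',rect(W[b]),b.sum(), 'plane',rect(plane(r,o,.032,b)))
    near=reg&(y>-.32)&(y<.1)
    g=big(near&(z>.072)&(z<.09));print('gate',rect(plane(r,o,.081,g)),W[g].mean(0),g.sum())
    k=big(near&(z>.105)&(z<.16));print('ball',W[k].mean(0),W[k].max(0),k.sum(),rect(W[k]))
    e=big(near&(z>.005)&(z<.02)&(hsv[...,1]<60));print('bed',rect(plane(r,o,.012,e)),W[e].mean(0),e.sum())
    f=big(near&(z>.03)&(z<.045)&(y>-.12)&(hsv[...,1]<60)&(y<.08)&(x<.43));print('fence',rect(plane(r,o,.037,f)),f.sum(),W[f].mean(0))
E
```

```text
scene valid 0.9959537760416667
(380, 398) [ 0.531 -0.468  0.03 ] [ 14  98 141]
(353, 274) [ 0.636 -0.216  0.074] [ 20  16 143]
(268, 204) [0.599 0.127 0.021] [ 16  93 135]
(286, 222) [0.606 0.041 0.026] [ 30   8 202]
(300, 323) [ 0.453 -0.303  0.15 ] [135  11  45]
(297, 275) [ 0.55  -0.11   0.011] [104  22 148]
(315, 318) [ 0.505 -0.27   0.078] [ 84   9 140]
(290, 252) [ 0.563 -0.056  0.033] [ 40   6 129]
block (array([ 531.3, -464.6]), array([55.4, 95.7]), np.float32(147.6)) 1303 plane (array([ 530. , -465.4]), array([57.6, 95.5]), np.float32(147.4))
gate (array([ 490.8, -276.2]), array([100. ,  90.2]), np.float32(72.6)) [ 0.49160019 -0.27475135  0.08181641] 1147
ball [ 0.45464413 -0.29747667  0.14343548] [ 0.47127903 -0.27948346  0.15497135] 229 (array([ 456., -295.]), array([30.3, 30.8]), np.float32(176.6))
bed (array([ 526.3, -179.7]), array([317.2, 113.1]), np.float32(73.9)) [ 0.52817203 -0.14113029  0.01302902] 2273Traceback (most recent call last):
  File "<stdin>", line 18, in <module>
  File "h.py", line 22, in big
    n,l,s,_=cv2.connectedComponentsWithStats(m.astype(np.uint8));return l==1+np.argmax(s[1:,4])
                                                                             ~~~~~~~~~^^^^^^^^^
    return _wrapfunc(a, 'argmax', axis=axis, out=out, **kwds)
    return bound(*args, **kwds)
ValueError: attempt to get argmax of an empty sequence
```

Run:
```python
import pickle,cv2
d=pickle.load(open('c0.pkl','rb'))
a=d['top']['pixels'][215:345,190:470,::-1];cv2.imwrite('pics/a.png',cv2.resize(a,None,fx=2.8,fy=2.8,interpolation=2))
```

```text
(no output)
```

View pics/a.png

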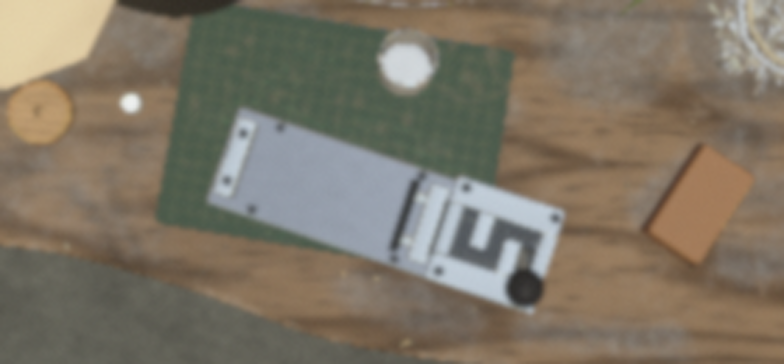

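The crop shows the open bed, with the fence at its left end, the black pad at crop (405,215), the gate slot and the ball near the slot's near-right end. The white-topped item at crop (405,60) is the beaker. I'll rerun the measurement with wider limits.

Run:
```python
import pickle,cv2,numpy as np
from h import *
d=pickle.load(open('c0.pkl','rb'))
for n in d:
    c=d[n];W,r,o=cloud(c)
    hsv=cv2.cvtColor(c['pixels'],cv2.COLOR_RGB2HSV);ok=c['depth']>0
    x,y,z=W[...,0],W[...,1],W[...,2]
    print(n)
    reg=ok&(x>.38)&(x<.63)
    b=big(reg&(z>.022)&(z<.045)&(y<-.38)&(y>-.6)&(hsv[...,1]>85));print('block',rect(plane(r,o,.032,b)),W[b].mean(0),b.sum())
    near=reg&(y>-.36)&(y<.1)
    g=big(near&(z>.07)&(z<.09));print('gate',rect(plane(r,o,.081,g)),W[g].mean(0),g.sum())
    k=big(near&(z>.115)&(z<.17));print('ball',W[k].mean(0),W[k].max(0),k.sum(),rect(W[k]))
    e=big(near&(z>.004)&(z<.02)&(hsv[...,0]>95)&(hsv[...,1]<70)&(hsv[...,2]>110));print('bed',rect(plane(r,o,.012,e)),W[e].mean(0),e.sum())
    f=near&(z>.028)&(z<.05)&(y>-.15)&(hsv[...,2]>110)&(x<.6)
    if f.any(): f=big(f);print('fence',rect(plane(r,o,.037,f)),f.sum(),W[f].mean(0))
    p=near&(z>.02)&(z<.05)&(hsv[...,2]<80)
    if p.any(): p=big(p);print('pad',rect(plane(r,o,.037,p)),p.sum(),W[p].mean(0))
```

```text
scene
block (array([ 530. , -465.4]), array([57.6, 95.5]), np.float32(147.4)) [ 0.5300818  -0.46487431  0.03033461] 1318
gate (array([ 490.8, -276.2]), array([100. ,  90.2]), np.float32(72.6)) [ 0.49254434 -0.27871574  0.0817529 ] 1246
ball [ 0.45418826 -0.29740353  0.14503081] [ 0.47127903 -0.27948346  0.15497135] 219 (array([ 456., -295.]), array([30.3, 30.8]), np.float32(176.6))
bed (array([ 541.4, -117.4]), array([168.9,  89.1]), np.float32(72.7)) [ 0.53982755 -0.1192391   0.01337856] 1738
fence (array([560.9, -52.1]), array([25.6, 70. ]), np.float32(162.2)) 213 [ 0.56089593 -0.05064251  0.03649801]
pad (array([ 479.4, -312.3]), array([20.1, 32.8]), np.float32(163.4)) 85 [ 0.48354338 -0.30991317  0.02879523]
top
block (array([ 528.7, -460.3]), array([56.8, 95.4]), np.float32(147.2)) [ 0.52832844 -0.46085641  0.0300353 ] 868
gate (array([ 488.9, -273.7]), array([95.1, 89.8]), np.float32(72.5)) [ 0.49371268 -0.27066412  0.08095256] 994
ball [ 0.45438964 -0.29103982  0.14616524] [ 0.46878042 -0.27675359  0.15381131] 158 (array([ 454.2, -291.2]), array([29.1, 28.9]), np.float32(0.2))
bed (array([ 533.6, -133.6]), array([204.7,  90.3]), np.float32(72.6)) [ 0.53467175 -0.12914205  0.01192699] 2284
fence (array([559.8, -47.9]), array([17. , 68.9]), np.float32(162.0)) 187 [ 0.55985322 -0.04769169  0.03707422]
pad (array([ 513.1, -198.4]), array([ 2.3, 54.4]), np.float32(162.7)) 27 [ 0.51361209 -0.19856678  0.03712371]
```

Request:
apply_moves(gripper=[1,1,1,1,1,1,1,1,1,1,1,1], offset=[[0,0,-1],[0,0,-1],[0,0,-1],[-2.9,-2,0],[-2.9,-2,0],[-2.9,-2,0],[-2.9,-2,0],[-2.9,-2,0],[-2.9,-2,0],[-2.9,-2,0],[-2.9,-2,0],[-2.9,-2,0]], spin=[0.115,0.115,0.114,0,0,0,0,0,0,0,0,0])

```text
time_s: 1.1
tcp_pos: [0.2404, 0.2176, 0.224]
tool_rot: [180.0, 0.0, 147.3]
wrist_force: [0.8, 0.9, -0.4]
gripper_width: 0.0853
gripper_force: 0.0
```

Request:
apply_moves(gripper=[1,1,1,1,1,1,1,1,1,1,1,1], offset=[[-2.9,-2,0],[-2.9,-2,0],[-2.9,-2,0],[-2.9,-2,0],[-2.9,-2,0],[-2.9,-2,0],[-2.9,-2,0],[-2.9,-2,0],[-2.9,-2,0],[-2.9,-2,0],[-2.9,-2,0],[-2.9,-2,0]], spin=[0,0,0,0,0,0,0,0,0,0,0,0])

```text
time_s: 2.1
tcp_pos: [0.4038, -0.1727, 0.2238]
tool_rot: [180.0, -0.0, 147.3]
wrist_force: [0.4, 0.3, -0.7]
gripper_width: 0.0855
gripper_force: 0.0
```

Request:
apply_moves(gripper=[1,1,1,1,1,1,1,1,1], offset=[[-2.9,-2,0],[-2.9,-2,0],[-2.9,-2,0],[-2.9,-2,0],[-2.9,-2,0],[-2.9,-2,0],[-2.9,-2,0],[-2.9,-2,0],[0,0,0]], spin=[0,0,0,0,0,0,0,0,0])

```text
time_s: 2.85
tcp_pos: [0.5126, -0.4355, 0.2202]
tool_rot: [180.0, -0.2, 147.1]
wrist_force: [0.2, 0.5, -1.7]
gripper_width: 0.0856
gripper_force: 0.0
```

Request:
apply_moves(gripper=[1,1,1,1,1,1], offset=[[-2.9,-1.4,0],[0,0,3],[0,0,3],[0,0,3],[0,0,3],[0,0,0]], spin=[0,0,0,0,0,0])

```text
time_s: 3.35
tcp_pos: [0.5271, -0.4557, 0.0969]
tool_rot: [179.8, -0.6, 147.3]
wrist_force: [-0.3, 0.2, -1.3]
gripper_width: 0.0855
gripper_force: 0.0
```

Run:
```python
from plant import state,cams
from h import *
import pickle
s=state();print(s['tcp_pos'],s['tool_rot'])
for n in('top','scene'):
    c=cams.camera(n);pickle.dump(c,open(n+'1.pkl','wb'))
    im=c['pixels'][:,:,::-1]
    u,v=proj(c,[s['tcp_pos']])[0];u=int(u);v=int(v);print(n,u,v)
    cr=im[max(0,v-70):v+70,max(0,u-90):u+90];cr=cv2.resize(cr,(500,390));
    if n=='top':A=cr
    else: cv2.imwrite('pics/b.png',cv2.resize(np.hstack([A,cr]),(800,312)))
```

```text
[ 0.52707606 -0.45569159  0.0969495 ] [179.78932633  -0.64917017 147.29636169]
top 444 287
scene 377 379
```

View pics/b.png

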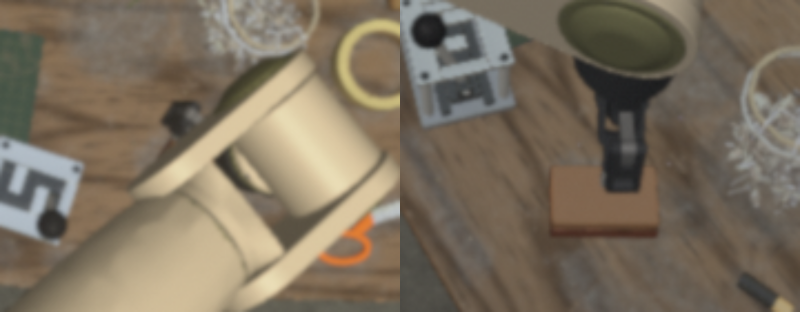

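The scene crop shows the open fingers above the block, closing across its width, slightly towards its far-right part. I'll settle and correct.

Request:
apply_moves(gripper=[1,1,1,1], offset=[[0,0,2],[0,0,0],[0,0,0],[0,0,0]], spin=[0,0,0,0])

```text
time_s: 3.78
tcp_pos: [0.5297, -0.4589, 0.0864]
tool_rot: [-180.0, 0.1, 147.3]
wrist_force: [0.0, -0.2, 0.2]
gripper_width: 0.0855
gripper_force: 0.0
```

Request:
apply_moves(gripper=[1,1,1,1,1,1,1], offset=[[-0.2,-0.3,1],[0,0,1.8],[0,0,1.8],[0,0,1.5],[0,0,1.5],[0,0,0],[0,0,0]], spin=[0,0,0,0,0,0,0])

```text
time_s: 4.37
tcp_pos: [0.5292, -0.462, 0.008]
tool_rot: [180.0, -0.0, 147.3]
wrist_force: [-0.0, 0.3, 0.0]
gripper_width: 0.0855
gripper_force: 0.0
```

Request:
apply_moves(gripper=[0.5,0.5,0.5,0.5,0.5,0.5,0.5,0.5], offset=[[0,0,0],[0,0,0],[0,0,0],[0,0,0],[0,0,0],[0,0,0],[0,0,0],[0,0,0]], spin=[0,0,0,0,0,0,0,0], squeeze=30)

```text
time_s: 5.03
tcp_pos: [0.5293, -0.4619, 0.0081]
tool_rot: [-180.0, 0.0, 147.3]
wrist_force: [0.6, -0.2, -0.4]
gripper_width: 0.0425
gripper_force: 0.0
```

Run:
```python
from plant import state,cams
from h import *
s=state()
c=cams.camera('scene');u,v=proj(c,[s['tcp_pos']])[0].astype(int);print(u,v)
cv2.imwrite('pics/c.png',cv2.resize(c['pixels'][v-90:v+60,u-100:u+100,::-1],(800,600)))
```

```text
376 400
```

View pics/c.png

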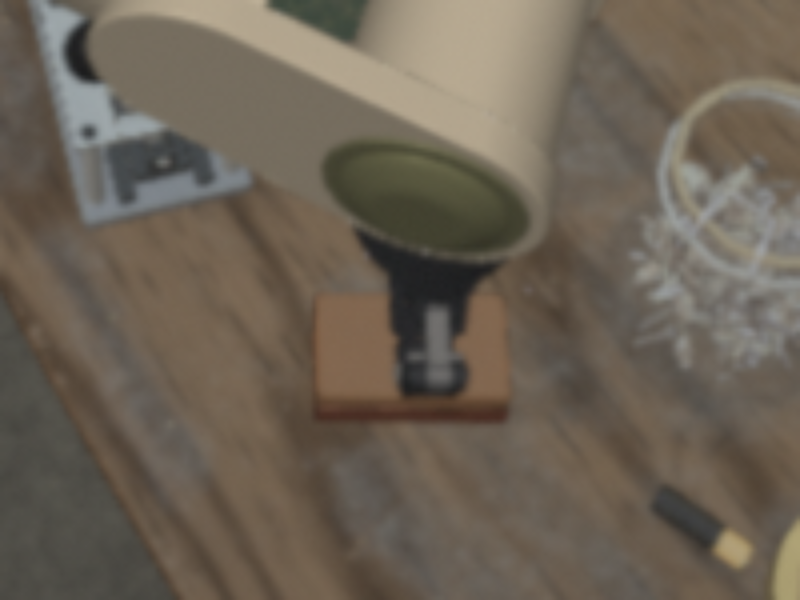

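The picture shows the block apparently in place, with the finger over its top near the front edge. The gripper still closed to 42 mm with no force. I'll check the finger's position in depth.

Run:
```python
from plant import state,cams
from h import *
import pickle
s=state();print(s['tcp_pos'],s['tool_rot'],s['gripper_width'],s['gripper_force'],s['wrist_force'])
c=cams.camera('scene');W,r,o=cloud(c)
hsv=cv2.cvtColor(c['pixels'],cv2.COLOR_RGB2HSV)
for v in range(378,408,2): print(v,[tuple((W[v,u]*1000).round().astype(int)) for u in (366,378,386,390,398)])
x,y,z=W[...,0],W[...,1],W[...,2]
b=(z>.02)&(z<.045)&(y<-.38)&(y>-.6)&(x>.4)&(x<.63)&(hsv[...,1]>85)
print(rect(plane(r,o,.0305,b)),rect(W[b]),W[b].mean(0))
d=pickle.load(open('c0.pkl','rb'))
W0,_,_=cloud(d['scene']);h0=cv2.cvtColor(d['scene']['pixels'],cv2.COLOR_RGB2HSV)
b=(W0[...,2]>.026)&(W0[...,2]<.035)&(W0[...,1]<-.4)&(W0[...,1]>-.6)&(W0[...,0]>.4)&(W0[...,0]<.63)&(h0[...,1]>85)
A=np.c_[W0[b][:,:2],np.ones(b.sum())];print(np.linalg.lstsq(A,W0[b][:,2],rcond=None)[0],rect(W0[b]))
```

```text
[ 0.5292795  -0.46194934  0.00813399] [-1.79999496e+02  2.42460164e-03  1.47297956e+02] 0.04297254180569351 0.0 [ 0.40035882  0.37916992 -0.75858235]
378 [(np.int64(542), np.int64(-408), np.int64(0)), (np.int64(500), np.int64(-484), np.int64(187)), (np.int64(509), np.int64(-494), np.int64(195)), (np.int64(516), np.int64(-497), np.int64(192)), (np.int64(531), np.int64(-500), np.int64(181))]
380 [(np.int64(539), np.int64(-412), np.int64(0)), (np.int64(501), np.int64(-485), np.int64(180)), (np.int64(510), np.int64(-494), np.int64(185)), (np.int64(516), np.int64(-497), np.int64(184)), (np.int64(595), np.int64(-448), np.int64(0))]
382 [(np.int64(537), np.int64(-416), np.int64(0)), (np.int64(509), np.int64(-478), np.int64(149)), (np.int64(511), np.int64(-494), np.int64(177)), (np.int64(517), np.int64(-497), np.int64(176)), (np.int64(592), np.int64(-452), np.int64(1))]
384 [(np.int64(525), np.int64(-429), np.int64(29)), (np.int64(506), np.int64(-481), np.int64(151)), (np.int64(511), np.int64(-495), np.int64(171)), (np.int64(518), np.int64(-497), np.int64(166)), (np.int64(579), np.int64(-463
[... 2260 characters left out ...]
int64(486), np.int64(-510), np.int64(147)), (np.int64(496), np.int64(-518), np.int64(150)), (np.int64(503), np.int64(-521), np.int64(147)), (np.int64(553), np.int64(-497), np.int64(31))]
406 [(np.int64(499), np.int64(-467), np.int64(30)), (np.int64(487), np.int64(-509), np.int64(136)), (np.int64(495), np.int64(-520), np.int64(147)), (np.int64(502), np.int64(-523), np.int64(145)), (np.int64(552), np.int64(-500), np.int64(29))]
(array([ 529.9, -465.8]), array([59.5, 95.9]), np.float32(147.4)) (array([ 531.4, -464.2]), array([56.2, 95.6]), np.float32(147.9)) [ 0.52474039 -0.46344744  0.03004201]
[0.0083558  0.01995865 0.03533459] (array([ 531.7, -464.1]), array([56.7, 96.5]), np.float32(148.8))
```

Run:
```python
from plant import state,cams
from h import *
import pickle
s=state();c2=cams.camera('scene');pickle.dump(c2,open('scene2.pkl','wb'))
for c,t in((pickle.load(open('scene1.pkl','rb')),[.5271,-.4557,.097]),(c2,s['tcp_pos'])):
    W,r,o=cloud(c);hsv=cv2.cvtColor(c['pixels'],cv2.COLOR_RGB2HSV)
    P=W-np.array(t);a=np.radians(147.3)
    X=P[...,0]*np.cos(a)+P[...,1]*np.sin(a);Y=P[...,0]*np.sin(a)-P[...,1]*np.cos(a);Z=P[...,2]
    m=(abs(X)<.06)&(abs(Y)<.09)&(Z<.2)&(W[...,2]>.045)
    for k in range(-3,20):
        q=m&(Z>=k*.01)&(Z<k*.01+.01)
        if q.sum()>2: print(k*10,q.sum(),'X',(np.percentile(X[q],[2,98])*1000).round(),'Y',(np.percentile(Y[q],[2,98])*1000).round(),'px',np.argwhere(q).mean(0).round())
    print('TCP px',proj(c,[t]),'near finger tip',proj(c,[np.array(t)+.028*np.array([-np.sin(a),np.cos(a),0])]),proj(c,[np.array(t)-.028*np.array([-np.sin(a),np.cos(a),0])]))
```

```text
60 8 X [5. 7.] Y [-51. -45.] px [390. 377.]
70 3 X [5. 6.] Y [-50. -50.] px [388. 378.]
80 3 X [7. 7.] Y [-51. -47.] px [386. 378.]
90 4 X [7. 8.] Y [-56. -43.] px [382. 378.]
100 55 X [-15.   9.] Y [-76. -47.] px [391. 384.]
110 89 X [-16.  10.] Y [-75. -30.] px [386. 386.]
120 120 X [-21.  13.] Y [-73. -33.] px [375. 385.]
130 117 X [-21.  13.] Y [-73. -25.] px [374. 387.]
140 98 X [-24.  15.] Y [-71. -21.] px [371. 386.]
150 251 X [-16.   8.] Y [-70. -35.] px [370. 389.]
160 69 X [-15.   6.] Y [-66. -37.] px [362. 389.]
170 109 X [-33.  32.] Y [-39. -11.] px [351. 386.]
180 136 X [-32.  31.] Y [-39. -13.] px [348. 386.]
190 130 X [-29.  29.] Y [-39. -18.] px [345. 386.]
TCP px [[377.01673433 379.46225298]] near finger tip [[377.82954323 393.74450072]] [[376.22614127 365.6758488 ]]
60 5 X [5. 9.] Y [-29. -26.] px [401. 376.]
80 17 X [-7. 11.] Y [-53. -23.] px [400. 378.]
90 35 X [-14.  10.] Y [-57. -28.] px [402. 380.]
100 45 X [-17.  15.] Y [-57. -19.] px [393. 381.]
110 44 X [-18.  15.] Y [-63. -17.] px [395. 380.]
120 35 X [-19.  15.] Y [-64. -18.] px [390. 381.]
130 90 X [-19.  17.] Y [-68. -19.] px [398. 383.]
140 163 X [-12.   9.] Y [-66. -35.] px [397. 385.]
150 46 X [-12.   9.] Y [-42. -33.] px [386. 385.]
160 38 X [-20.  23.] Y [-38. -25.] px [382. 385.]
170 98 X [-28.  33.] Y [-38. -15.] px [377. 382.]
180 89 X [-21.  30.] Y [-38. -20.] px [376. 383.]
190 54 X [-15.  24.] Y [-37. -27.] px [374. 382.]
TCP px [[376.45174109 400.33299393]] near finger tip [[377.18852333 413.96104694]] [[375.73293486 387.13835924]]
```

Depth puts the drawn fingers well above the reported TCP, so the reading is biased in z. A guarded descent onto the block top will give the offset.

Request:
apply_moves(gripper=[0.5,0.5,0.5], offset=[[0,0,0.4],[0,0,0.4],[0,0,0]], spin=[0,0,0])

```text
time_s: 5.43
tcp_pos: [0.5288, -0.4614, -0.0013]
tool_rot: [180.0, -0.1, 147.3]
wrist_force: [0.3, -0.1, -0.7]
gripper_width: 0.043
gripper_force: 0.0
```

Run:
```python
import pickle
from h import *
for n in('scene1','scene2'):
    c=pickle.load(open(n+'.pkl','rb'));W,_,_=cloud(c)
    for u in (374,376,380,384,388,392): print(n,u,[(v,*(W[v,u]*1000).round().astype(int).tolist()) for v in range(392,418,3)])
```

```text
scene1 374 [(392, 529, -451, 29), (395, 525, -457, 31), (398, 521, -462, 31), (401, 517, -467, 31), (404, 514, -472, 30), (407, 511, -477, 30), (410, 508, -481, 28), (413, 509, -481, 11), (416, 508, -484, 2)]
scene1 376 [(392, 532, -454, 30), (395, 528, -459, 30), (398, 525, -463, 28), (401, 522, -469, 28), (404, 518, -474, 30), (407, 514, -479, 30), (410, 512, -483, 25), (413, 513, -483, 10), (416, 512, -485, 0)]
scene1 380 [(392, 481, -514, 211), (395, 481, -515, 202), (398, 531, -469, 32), (401, 529, -472, 27), (404, 525, -478, 28), (407, 520, -483, 31), (410, 518, -487, 28), (413, 519, -487, 10), (416, 518, -490, 1)]
scene1 384 [(392, 487, -516, 208), (395, 486, -519, 203), (398, 537, -473, 33), (401, 534, -478, 30), (404, 530, -483, 31), (407, 527, -487, 30), (410, 524, -492, 28), (413, 527, -491, 8), (416, 524, -495, 5)]
scene1 388 [(392, 493, -519, 207), (395, 492, -522, 202), (398, 545, -476, 29), (401, 541, -481, 29), (404, 538, -486, 28), (407, 534, -491, 30), (410, 531, -495, 26), (413, 532, -496, 12), (416, 531, -499, 2)]
scene1 392 [(392, 498, -523, 208), (395, 497, -525
[... 740 characters left out ...]
517, -488, 29), (413, 520, -487, 9), (416, 518, -490, 1)]
scene2 384 [(392, 505, -500, 154), (395, 502, -504, 153), (398, 499, -508, 153), (401, 497, -512, 150), (404, 495, -515, 146), (407, 493, -518, 143), (410, 524, -492, 29), (413, 526, -492, 11), (416, 525, -494, 2)]
scene2 388 [(392, 524, -492, 115), (395, 509, -507, 150), (398, 506, -511, 149), (401, 502, -515, 150), (404, 499, -520, 151), (407, 498, -522, 143), (410, 532, -495, 25), (413, 532, -496, 11), (416, 531, -499, 3)]
scene2 392 [(392, 530, -496, 114), (395, 555, -476, 30), (398, 551, -481, 30), (401, 509, -519, 148), (404, 505, -523, 149), (407, 505, -525, 141), (410, 538, -499, 24), (413, 539, -500, 11), (416, 539, -502, 0)]
```

Request:
apply_moves(gripper=[0.5,0.5,0.5], offset=[[0,0,0.5],[0,0,0.5],[0,0,0]], spin=[0,0,0])

```text
time_s: 5.68
tcp_pos: [0.5295, -0.4622, -0.009]
tool_rot: [-180.0, 0.1, 147.3]
wrist_force: [-3.1, 2.4, 11.3]
gripper_width: 0.0428
gripper_force: 5.4
```

Request:
apply_moves(gripper=[0.5,0.5,0.5], offset=[[0,0,0.4],[0,0,0],[0,0,0]], spin=[0,0,0])

```text
time_s: 5.93
tcp_pos: [0.5297, -0.4624, -0.0092]
tool_rot: [-179.9, 0.1, 147.3]
wrist_force: [-11.7, 10.9, 32.2]
gripper_width: 0.0432
gripper_force: 15.8
```

Contact came at a reported z of about -0.009 on the 31 mm high top, so the true height is roughly 34 mm above the reading once finger swing is counted. I'll back off, open and go in deeper.

Request:
apply_moves(gripper=[0.5,1,1,1,1,1,1,1,1,1,1,1], offset=[[0,0,-1.5],[0,0,-1.5],[0,0,0],[0,0,0],[0,0,0],[0,0,0],[0,0,1.2],[0,0,1.2],[0,0,1.2],[0,0,1.2],[0,0,0],[0,0,0]], spin=[0,0,0,0,0,0,0,0,0,0,0,0])

```text
time_s: 6.93
tcp_pos: [0.5289, -0.4615, -0.0332]
tool_rot: [180.0, -0.1, 147.3]
wrist_force: [-0.1, 1.0, 0.2]
gripper_width: 0.086
gripper_force: 0.0
```

Request:
apply_moves(gripper=[0.5,0.5,0.5,0.5,0.5,0.5,0.5,0.5], offset=[[0,0,0],[0,0,0],[0,0,0],[0,0,0],[0,0,0],[0,0,0],[0,0,0],[0,0,0]], spin=[0,0,0,0,0,0,0,0], squeeze=30)

```text
time_s: 7.6
tcp_pos: [0.5296, -0.4624, -0.0309]
tool_rot: [-180.0, 0.1, 147.3]
wrist_force: [-0.8, 0.6, 5.1]
gripper_width: 0.0544
gripper_force: 33.8
```

Request:
apply_moves(gripper=[0.5,0.5,0.5,0.5,0.5,0.5,0.5], offset=[[0,0,-1],[0,0,-3],[0,0,-3],[0,0,-3],[0,0,-3],[0,0,-3],[0,0,-1]], spin=[0,0,0,0,0,0,0])

```text
time_s: 8.18
tcp_pos: [0.5302, -0.4629, 0.1436]
tool_rot: [-179.9, 0.4, 147.3]
wrist_force: [0.1, -0.3, 0.5]
gripper_width: 0.0544
gripper_force: 33.2
```

Request:
apply_moves(gripper=[0.5,0.5,0.5,0.5,0.5,0.5,0.5,0.5,0.5,0.5,0.5,0.5], offset=[[0,0,0],[0,0,0],[0,0,0],[0,0,0],[0,0,0],[0,0,0],[0,0,0],[0,0,0],[0,0,0],[0,0,0],[0,0,0],[0,0,0]], spin=[0.11,0.11,0.11,0.11,0.11,0.11,0.11,0.11,0.11,0.11,0.11,0.094])

```text
time_s: 9.18
tcp_pos: [0.5289, -0.4615, 0.1368]
tool_rot: [-179.9, -0.1, 72.3]
wrist_force: [-0.1, 0.2, -1.8]
gripper_width: 0.0547
gripper_force: 33.1
```

Request:
apply_moves(gripper=[0.5,0.5,0.5,0.5,0.5,0.5,0.5,0.5,0.5,0.5,0.5,0.5], offset=[[2,-0.6,0],[3.2,-0.9,0],[3.2,-0.9,0],[3.2,-0.9,0],[3.2,-0.9,0],[3.2,-0.9,0],[3.2,-0.9,0],[3.2,-0.9,0],[3.2,-0.9,0],[3.2,-0.8,0],[3.2,-0.8,0],[0,0,0]], spin=[0,0,0,0,0,0,0,0,0,0,0,0])

```text
time_s: 10.18
tcp_pos: [0.5408, -0.1041, 0.1374]
tool_rot: [-179.9, -0.1, 72.8]
wrist_force: [0.5, -0.1, -1.3]
gripper_width: 0.0548
gripper_force: 33.1
```

Request:
apply_moves(gripper=[0.5,0.5,0.5,0.5], offset=[[0,0,2],[0,0,2],[0,0,0],[0,0,0]], spin=[0,0,0,0])

```text
time_s: 10.52
tcp_pos: [0.5406, -0.1093, 0.0973]
tool_rot: [-179.8, -0.0, 72.6]
wrist_force: [-0.2, 0.2, -0.9]
gripper_width: 0.0542
gripper_force: 33.0
```

Run:
```python
from plant import state,cams
from h import *
import pickle
s=state();print(s['tcp_pos'],s['tool_rot'],s['gripper_width'],s['gripper_force'])
c=cams.camera('scene');pickle.dump(c,open('scene3.pkl','wb'))
W,r,o=cloud(c);x,y,z=[W[...,i] for i in range(3)]
hsv=cv2.cvtColor(c['pixels'],cv2.COLOR_RGB2HSV)
b=big((z>.09)&(z<.25)&(x>.45)&(x<.65)&(y>-.25)&(y<0)&(hsv[...,1]>85)&(hsv[...,0]<20))
print(b.sum(),W[b].mean(0),np.percentile(z[b],[2,50,98]),rect(W[b]))
u,v=350,290
cv2.imwrite('pics/d.png',cv2.resize(c['pixels'][180:380,200:460,::-1],(780,600)))
```

```text
[ 0.54064646 -0.10927043  0.09732218] [-1.79843314e+02 -1.49223540e-02  7.25733872e+01] 0.05415365504696677 32.99793720245361
921 [ 0.53740586 -0.12816962  0.15632329] [0.13321534 0.15903605 0.16244979] (array([ 539.5, -117.2]), array([86.3, 55.9]), np.float32(72.6))
```

View pics/d.png

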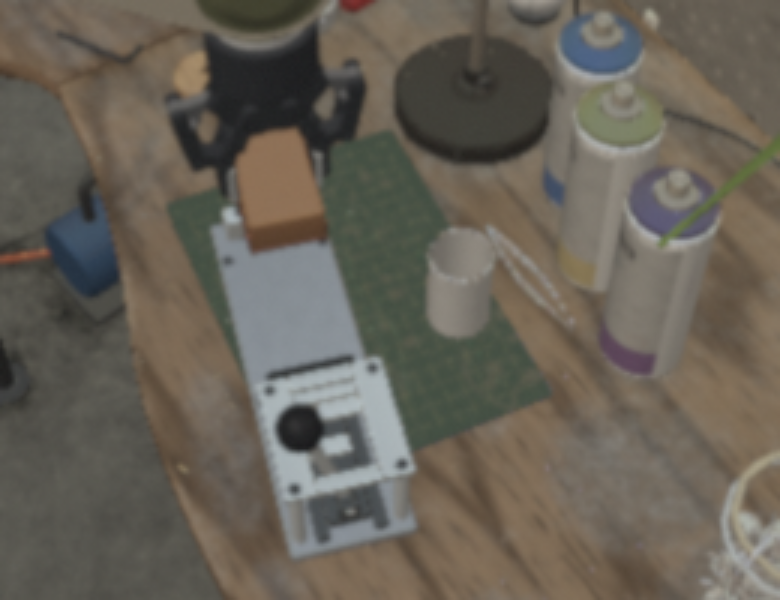

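The picture shows the block held level above the bed next to the fence, aligned with it and clear of everything. Lowering.

Request:
apply_moves(gripper=[0.5,0.5,0.5,0.5,0.5,0.5,0.5,0.5], offset=[[0,0,2],[0,0,2.5],[0,0,2.5],[0,0,2],[0,0,1.2],[0,0,0.9],[0,0,0],[0,0,0]], spin=[0,0,0,0,0,0,0,0])

```text
time_s: 11.23
tcp_pos: [0.5419, -0.1097, -0.0121]
tool_rot: [179.9, 0.0, 72.6]
wrist_force: [0.9, -1.0, -1.8]
gripper_width: 0.0543
gripper_force: 33.0
```

Request:
apply_moves(gripper=[0.5,0.5,0.5], offset=[[0,0,0.2],[0,0,0.1],[0,0,0]], spin=[0,0,0])

```text
time_s: 11.48
tcp_pos: [0.5416, -0.1095, -0.0154]
tool_rot: [179.9, 0.0, 72.6]
wrist_force: [0.1, -1.3, -1.7]
gripper_width: 0.0546
gripper_force: 33.0
```

Expected seating is at about -0.019 reported; I'm stepping down until there is contact.

Request:
apply_moves(gripper=[0.5,0.5,0.5], offset=[[0,0,0.2],[0,0,0.1],[0,0,0]], spin=[0,0,0])

```text
time_s: 11.73
tcp_pos: [0.5414, -0.1094, -0.0189]
tool_rot: [180.0, 0.0, 72.6]
wrist_force: [-0.4, -0.2, -1.1]
gripper_width: 0.0545
gripper_force: 33.1
```

Request:
apply_moves(gripper=[0.5,0.5,0.5], offset=[[0,0,0.15],[0,0,0],[0,0,0]], spin=[0,0,0])

```text
time_s: 11.98
tcp_pos: [0.5415, -0.1095, -0.019]
tool_rot: [180.0, 0.0, 72.6]
wrist_force: [-4.9, 1.9, 13.1]
gripper_width: 0.0543
gripper_force: 34.9
```

Request:
apply_moves(gripper=[1,1,1,1,1,1,1,1], offset=[[0,0,-0.1],[0,0,0],[0,0,0],[0,0,0],[0,0,0],[0,0,0],[0,0,0],[0,0,0]], spin=[0,0,0,0,0,0,0,0])

```text
time_s: 12.65
tcp_pos: [0.5413, -0.1094, -0.0195]
tool_rot: [-180.0, -0.0, 72.6]
wrist_force: [0.1, 0.4, 0.1]
gripper_width: 0.0854
gripper_force: 0.0
```

Request:
apply_moves(gripper=[1,1,1,1,1,1,0,0,0,0,0,0], offset=[[0,0,-1],[0,0,-2],[0,0,-3],[0,0,-3],[0,0,-3],[0,0,-3],[0,0,-2],[0,0,0],[0,0,0],[0,0,0],[0,0,0],[0,0,0]], spin=[0,0,0,0,0,0,0,0,0,0,0,0])

```text
time_s: 13.65
tcp_pos: [0.5409, -0.1092, 0.1496]
tool_rot: [-179.9, -0.0, 72.6]
wrist_force: [-0.2, -1.0, 0.1]
gripper_width: 0.0126
gripper_force: 0.0
```

```bash
cat > look.py <<'E'
from plant import state,cams
from h import *
import sys
s=state();print(s['time_s'],s['tcp_pos'].round(4),s['tool_rot'].round(1),s['gripper_width'])
O=np.array([.5207,-.1745]);a=np.radians(72.6);yh=np.array([np.cos(a),np.sin(a)]);xh=np.array([yh[1],-yh[0]])
loc=lambda P:(np.array([(P-O)@xh,(P-O)@yh])*1000).round(1)
for n in('scene','top'):
    c=cams.camera(n);W,r,o=cloud(c);hsv=cv2.cvtColor(c['pixels'],cv2.COLOR_RGB2HSV)
    x,y,z=[W[...,i] for i in range(3)]
    b=(z>.03)&(z<.055)&(x>.45)&(x<.65)&(y>-.25)&(y<0)&(hsv[...,1]>85)&(hsv[...,0]<20)
    if b.sum()>50:
        b=big(b);q=rect(plane(r,o,.0425,b));print(n,'block',b.sum(),q,loc(q[0]/1000))
    k=(z>.118)&(z<.16)&(x>.38)&(x<.6)&(y>-.36)&(y<-.1)&(hsv[...,2]<90)
    if k.sum()>20:
        k=big(k)
        A=W[k];B=np.c_[2*A,np.ones(len(A))];sol=np.linalg.lstsq(B,(A**2).sum(1),rcond=None)[0];print(n,'ball',k.sum(),sol[:3].round(4),loc(sol[:2]),'rect',loc(rect(plane(r,o,.137,k))[0]/1000))
    if len(sys.argv)>1: cv2.imwrite(f'pics/{sys.argv[1]}_{n}.png',cv2.resize(c['pixels'][180:380,200:460,::-1],(780,600)))
E
python3 look.py e
```

```text
13.65 [ 0.5409 -0.1092  0.1496] [-179.9   -0.    72.6] 0.012608391503496085
scene block 777 (array([ 539.9, -116.7]), array([100.4,  52.7]), np.float32(72.2)) [ 1.  60.9]
scene ball 192 [ 0.4563 -0.2936  0.1373] [ -25.8 -132.9] rect [ -25.4 -133. ]
top ball 134 [ 0.4544 -0.2922  0.1395] [ -28.1 -132.1] rect [ -27.  -132.4]
```

The block reads as lying on the bed and let go. I'll go above the ball and turn so the fingers close along the bed's y, which gives a positive push on the slide.

Request:
apply_moves(gripper=[0.8,0.8,0.8,0.8,0.8,0.8,0.8,0.8,0.8], offset=[[-1.5,-0.2,-1],[-2.5,-0.4,0],[-2.5,-0.4,0],[-2.5,-0.4,0],[-2.5,-0.3,0],[-2.5,-0.3,0],[-2.5,-0.3,0],[-2.5,-0.3,0],[-1.1,-0.1,0]], spin=[0,0,0,0,0,0,0,0,0])

```text
time_s: 14.5
tcp_pos: [0.4542, -0.2953, 0.1602]
tool_rot: [-180.0, 0.0, 72.5]
wrist_force: [-0.2, 0.3, -0.2]
gripper_width: 0.0685
gripper_force: 0.0
```

Request:
apply_moves(gripper=[0.8,0.8,0.8,0.8,0.8,0.8,0.8,0.8,0.8,0.8,0.8,0.8], offset=[[0,0,0],[0,0,0],[0,0,0],[0,0,0],[0,0,0],[0,0,0],[0,0,0],[0,0,0],[0,0,0],[0,0,0],[0,0,0],[0,0,0]], spin=[0.12,0.12,0.12,0.12,0.12,0.12,0.12,0.12,0.12,0.12,0.12,0.12])

```text
time_s: 15.5
tcp_pos: [0.4556, -0.2926, 0.1603]
tool_rot: [-180.0, 0.0, -10.2]
wrist_force: [0.6, 0.1, 0.9]
gripper_width: 0.0684
gripper_force: 0.0
```

Request:
apply_moves(gripper=[0.8,0.8,0.8,0.8,0.8], offset=[[0,0,0],[0,0,0],[0,0,0],[0,0,0],[0,0,0]], spin=[0.066,0.066,0,0,0])

```text
time_s: 15.92
tcp_pos: [0.4555, -0.2929, 0.1605]
tool_rot: [-180.0, 0.0, -17.4]
wrist_force: [0.9, 0.4, -0.5]
gripper_width: 0.0688
gripper_force: 0.0
```

```bash
python3 look.py f
python3 - <<'E'
from plant import state
import numpy as np
P=state()['tcp_pos'][:2]-np.array([.5207,-.1745]);a=np.radians(72.6)
print('local mm',1000*(P@[np.sin(a),-np.cos(a)]),1000*(P@[np.cos(a),np.sin(a)]))
E
```

```text
15.9167 [ 0.4555 -0.2929  0.1605] [-180.     0.   -17.4] 0.0688400338845967
scene ball 121 [ 0.4562 -0.2939  0.1378] [ -25.9 -133.2] rect [ -27.5 -136.2]
top block 777 (array([ 539.7, -110.9]), array([90.9, 51.9]), np.float32(72.3)) [-0.9 66.4]
local mm -26.807553507734305 -132.59609007925823
```

View pics/f_scene.png

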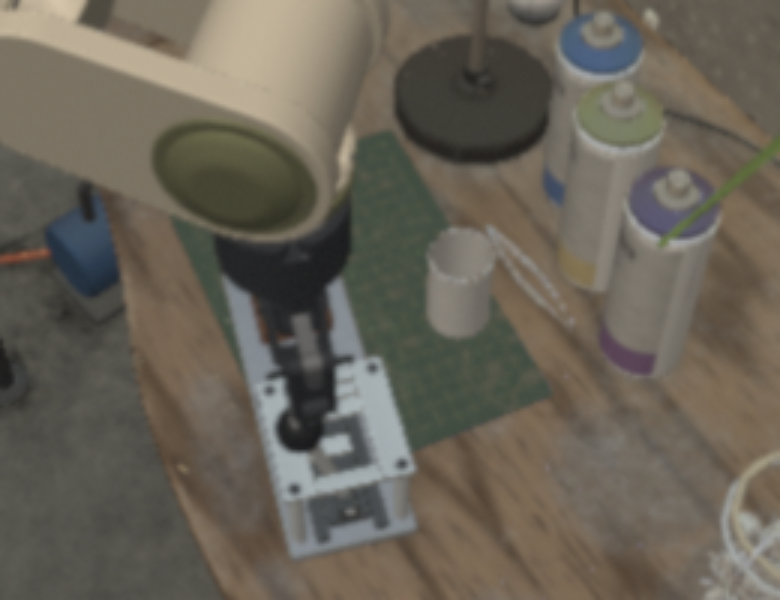

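The gripper is centred over the ball and the block lies in the bed. I'll descend onto the ball and grip it lightly.

Request:
apply_moves(gripper=[0.8,0.8,0.8,0.8,0.8,0.8], offset=[[0,0,2],[0,0,2],[0,0,2],[0,0,2],[0,0,0],[0,0,0]], spin=[0,0,0,0,0,0])

```text
time_s: 16.52
tcp_pos: [0.4552, -0.2929, 0.0805]
tool_rot: [-180.0, 0.1, -17.5]
wrist_force: [0.4, -1.0, 0.2]
gripper_width: 0.0681
gripper_force: 0.0
```

Request:
apply_moves(gripper=[0.3,0.3,0.3,0.3,0.3,0.3,0.3], offset=[[0,0,0],[0,0,0],[0,0,0],[0,0,0],[0,0,0],[0,0,0],[0,0,0]], spin=[0,0,0,0,0,0,0], squeeze=20)

```text
time_s: 17.1
tcp_pos: [0.4559, -0.2934, 0.0818]
tool_rot: [180.0, -0.1, -17.5]
wrist_force: [-1.6, 1.3, 6.5]
gripper_width: 0.0307
gripper_force: 19.4
```

Request:
apply_moves(gripper=[0.3,0.3,0.3,0.3,0.3,0.3,0.3,0.3,0.3,0.3,0.3,0.3], offset=[[0.6,0,-0.1],[0.6,0,-0.1],[0.6,0,-0.1],[0.6,0,-0.05],[0.6,0,0],[0.6,0,0],[0.6,0,0.05],[0.6,0,0.15],[0.6,0,0.15],[0.6,0,0.15],[0,0,0],[0,0,0]], spin=[0,0,0,0,0,0,0,0,0,0,0,0])

```text
time_s: 18.1
tcp_pos: [0.5132, -0.3113, 0.079]
tool_rot: [180.0, -0.1, -17.5]
wrist_force: [1.7, 0.4, 3.2]
gripper_width: 0.0306
gripper_force: 20.4
```

```bash
cat >> look.py <<'E'
print('tcp local',loc(s['tcp_pos'][:2]),'F local',(s['wrist_force'][:2]@np.c_[xh,yh]).round(1),s['wrist_force'][2].round(1))
E
python3 look.py
```

```text
18.1 [ 0.5132 -0.3113  0.079 ] [ 1.80e+02 -1.00e-01 -1.75e+01] 0.03060815816118379
scene block 333 (array([ 533.8, -134.7]), array([62.6, 52. ]), np.float32(72.2)) [ 0.6 41.9]
scene ball 65 [ 0.509  -0.3176  0.1386] [  31.6 -140. ] rect [  20.9 -138.6]
top block 782 (array([ 540. , -110.8]), array([90.9, 52. ]), np.float32(73.0)) [-0.6 66.6]
tcp local [  33.8 -132.8] F local [1.5 0.9] 3.2
```

Request:
apply_moves(gripper=[0.3,0.3,0.3,0.3,0.3,0.3,0.3,0.3,0.3], offset=[[0,-0.4,0],[0,-0.4,0],[0,-0.4,0],[0,-0.4,0],[0,-0.4,0],[0,-0.4,0],[0,-0.4,0],[0,0,0],[0,0,0]], spin=[0,0,0,0,0,0,0,0,0])

```text
time_s: 18.95
tcp_pos: [0.5209, -0.2847, 0.0792]
tool_rot: [180.0, -0.0, -17.5]
wrist_force: [0.4, -3.5, 2.7]
gripper_width: 0.0304
gripper_force: 20.5
```

```bash
python3 look.py
```

```text
18.95 [ 0.5209 -0.2847  0.0792] [180.   -0.  -17.5] 0.03039899686575984
scene block 632 (array([ 539.8, -117.6]), array([99. , 53.7]), np.float32(72.7)) [ 1.2 60. ]
scene ball 59 [ 0.5126 -0.292   0.1429] [  27.4 -114.5] rect [  20.7 -107.3]
top block 773 (array([ 539.9, -111.1]), array([90.3, 52. ]), np.float32(73.0)) [-0.6 66.2]
tcp local [  33.1 -105.1] F local [ 1.4 -3.2] 2.7
```

Request:
apply_moves(gripper=[0.3,0.3,0.3,0.3,0.3,0.3,0.3,0.3,0.3,0.3,0.3,0.3], offset=[[-0.6,0,-0.15],[-0.6,0,-0.15],[-0.6,0,-0.1],[-0.6,0,-0.1],[-0.6,0,0],[-0.6,0,0],[-0.6,0,0],[-0.6,0,0.1],[-0.6,0,0.1],[-0.6,0,0.15],[-0.7,0,0.15],[0,0,0]], spin=[0,0,0,0,0,0,0,0,0,0,0,0])

```text
time_s: 20.05
tcp_pos: [0.4555, -0.2637, 0.0785]
tool_rot: [-180.0, 0.1, -17.5]
wrist_force: [-1.2, -4.5, -2.7]
gripper_width: 0.0304
gripper_force: 20.5
```

Request:
apply_moves(gripper=[0.3,0.3], offset=[[0,0,0],[0,0,0]], spin=[0,0])

```text
time_s: 20.22
tcp_pos: [0.4565, -0.264, 0.0789]
tool_rot: [-180.0, 0.1, -17.5]
wrist_force: [-0.5, -4.4, -1.8]
gripper_width: 0.0302
gripper_force: 20.6
```

```bash
python3 look.py
```

```text
20.2167 [ 0.4565 -0.264   0.0789] [-1.80e+02  1.00e-01 -1.75e+01] 0.030218042438479014
scene ball 21 [ 0.4288 -0.2684  0.1454] [ -59.6 -117.1] rect [ -46.5 -110.5]
top block 780 (array([ 540. , -110.8]), array([91., 52.]), np.float32(73.0)) [-0.6 66.6]
tcp local [ -34.5 -104.6] F local [ 0.8 -4.3] -1.8
```

Next leg: along +y to the third row. The pad meets the block on the way.

Request:
apply_moves(gripper=[0.3,0.3,0.3,0.3,0.3,0.3,0.3,0.3,0.3], offset=[[0,-0.4,0],[0,-0.4,0],[0,-0.4,0],[0,-0.4,0],[0,-0.4,0],[0,-0.4,0],[0,-0.4,0],[0,0,0],[0,0,0]], spin=[0,0,0,0,0,0,0,0,0], squeeze=25)

```text
time_s: 21.07
tcp_pos: [0.4656, -0.2373, 0.0791]
tool_rot: [-180.0, 0.0, -17.5]
wrist_force: [-0.2, -2.9, -1.8]
gripper_width: 0.0297
gripper_force: 25.0
```

```bash
python3 look.py
```

```text
21.0667 [ 0.4656 -0.2373  0.0791] [-180.     0.   -17.5] 0.029724204071112714
scene block 56 (array([ 549.8, -143.6]), array([28. , 16.1]), np.float32(59.7)) [18.5 38.2]
scene ball 21 [ 0.4627 -0.253   0.1347] [-31.8 -92.2] rect [ -32.2 -106.8]
top block 806 (array([ 542.5, -102.9]), array([93.5, 52. ]), np.float32(73.0)) [-0.6 74.8]
tcp local [-33.8 -76.4] F local [ 0.7 -2.8] -1.8
```

Request:
apply_moves(gripper=[0.3,0.3,0.3,0.3,0.3,0.3,0.3,0.3,0.3,0.3,0.3,0.3], offset=[[0.6,0,-0.15],[0.6,0,-0.15],[0.6,0,-0.1],[0.6,0,-0.1],[0.6,0,0],[0.6,0,0],[0.6,0,0],[0.6,0,0.1],[0.6,0,0.1],[0.6,0,0.15],[0.8,0,0.15],[0,0,0]], spin=[0,0,0,0,0,0,0,0,0,0,0,0])

```text
time_s: 22.17
tcp_pos: [0.5316, -0.2582, 0.0785]
tool_rot: [-180.0, -0.0, -17.5]
wrist_force: [2.1, 0.9, 1.8]
gripper_width: 0.0303
gripper_force: 26.3
```

```bash
python3 look.py
```

```text
22.1667 [ 0.5316 -0.2582  0.0785] [-180.    -0.   -17.5] 0.03032739017357018
scene block 726 (array([ 543.7, -105.4]), array([94.5, 54. ]), np.float32(72.2)) [ 1.3 72.8]
scene ball 75 [ 0.5282 -0.2602  0.137 ] [ 32.8 -79.5] rect [ 21.6 -78.4]
top block 804 (array([ 542.5, -102.9]), array([93.6, 52. ]), np.float32(73.0)) [-0.6 74.8]
tcp local [ 35.5 -76.6] F local [1.8 1.5] 1.8
```

Release, lift clear and check.

Request:
apply_moves(gripper=[0.8,0.8,0.8,0.8,0.8,0.8,0.8], offset=[[0,0,0],[0,0,0],[0,0,0],[0,0,0],[0,0,0],[0,0,0],[0,0,0]], spin=[0,0,0,0,0,0,0])

```text
time_s: 22.85
tcp_pos: [0.5304, -0.258, 0.0791]
tool_rot: [180.0, -0.0, -17.5]
wrist_force: [0.5, -0.7, -0.5]
gripper_width: 0.0684
gripper_force: 0.0
```

Request:
apply_moves(gripper=[0.8,0.8,0.8,0.8,0.8,0.8,0.8,0.8,0.8,0.8,0.8,0.8], offset=[[0,0,-2],[0,0,-3],[0,0,-3],[0,0,-3],[-2.5,0,0],[-2.5,0,0],[-2.5,0,0],[-2.5,0,0],[-2.5,0,0],[0,0,0],[0,0,0],[0,0,0]], spin=[0,0,0,0,0,0,0,0,0,0,0,0])

```text
time_s: 23.85
tcp_pos: [0.4117, -0.2208, 0.1894]
tool_rot: [180.0, -0.1, -17.5]
wrist_force: [0.5, 1.4, -0.8]
gripper_width: 0.0682
gripper_force: 0.0
```

```bash
python3 look.py g
```

```text
23.85 [ 0.4117 -0.2208  0.1894] [ 1.80e+02 -1.00e-01 -1.75e+01] 0.06815134702711652
scene block 726 (array([ 543.4, -105.3]), array([94.4, 53.4]), np.float32(72.2)) [ 1.  72.8]
scene ball 192 [ 0.5253 -0.2572  0.1375] [ 29.2 -77.5] rect [ 29.6 -78. ]
top block 803 (array([ 542.5, -102.9]), array([93.6, 52. ]), np.float32(73.0)) [-0.6 74.8]
top ball 127 [ 0.5239 -0.2552  0.1394] [ 27.2 -76.1] rect [ 27.7 -77.8]
tcp local [-90.2 -76.8] F local [0.1 1.4] -0.8
```

View pics/g_scene.png

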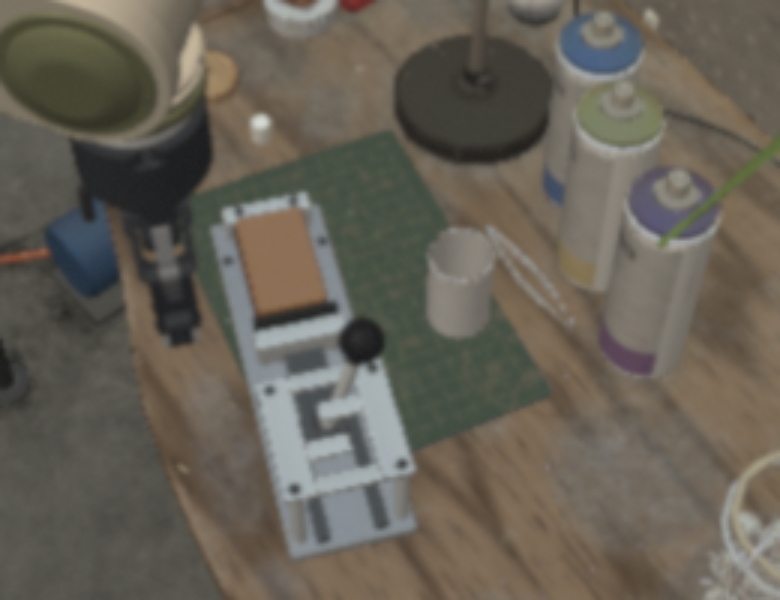

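The picture shows the block clamped between fence and pad, and the ball leaning to the far side in the third row (lean about 0.27 rad, travel about 56 mm). The gripper is clear and the bystanders in view haven't moved, so I'm handing in.

```bash
python3 -c "
from plant import env
print(env.sign_off())"
```

```text
the job is handed in; nothing more can be done
None
```

I handed the job in at about 24 s with the block clamped against the fence and the lever at the far end of the third row; the sign-off gave no verdict, so this rests on my final camera check (lean about 0.27 rad, jaw travel about 56 mm).

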